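# Probe the air conditioner's control board

### The job

Check the air conditioner's control board: take the slim-tipped pen tester from the rack (the other two are too thick) and touch its tip down the bores of the red, then the yellow, then the blue test point, feeling for the sprung brass pad hidden at the bottom and holding it gently pressed for about half a second each time, without driving it to its stop. Then hang the tester back upright in its own hole in the rack and let go; leave everything else where it is.

Things in the scene. Friction and masses are not known exactly. Their poses are not given: they have to be found in the camera images.
- module: air-conditioner control module: cream tray with a green circuit board, 162 x 242 mm, tilted 38 degrees on an aluminium stand, fixed. Origin under its centre on the platform; the board faces its own -x and up (its outward normal is (-0.616, 0, 0.788) in this frame); board centre 95 mm above the origin. The three test points are in a row along its y, 62 mm apart.
- point_red: red test point: red sleeve, 26 mm outside, 13 mm bore, sunk in the sloping board, 6 mm proud of it. Origin at the centre of its mouth; frame upright (z up), turned like the module. The bore runs from the mouth INTO the board along (0.616, 0, -0.788) in this frame, 38 degrees off vertical. A sprung brass pad lies in it at an unknown depth, 20 to 28 mm below the mouth.
- pad_red (a joint): how far the brass pad in the red test point is pressed in, 0 (at rest) to 0.008 m (on its stop); sprung, 1 N to start and 1.2 N per mm, about 10.7 N at the stop
- point_yellow: yellow test point: yellow sleeve, 26 mm outside, 13 mm bore, sunk in the sloping board, 6 mm proud of it. Origin at the centre of its mouth; frame upright (z up), turned like the module. The bore runs from the mouth INTO the board along (0.616, 0, -0.788) in this frame, 38 degrees off vertical. A sprung brass pad lies in it at an unknown depth, 20 to 28 mm below the mouth.
- pad_yellow (a joint): how far the brass pad in the yellow test point is pressed in, 0 (at rest) to 0.008 m (on its stop); sprung, 1 N to start and 1.2 N per mm, about 10.7 N at the stop
- point_blue: blue test point: blue sleeve, 26 mm outside, 13 mm bore, sunk in the sloping board, 6 mm proud of it. Origin at the centre of its mouth; frame upright (z up), turned like the module. The bore runs from the mouth INTO the board along (0.616, 0, -0.788) in this frame, 38 degrees off vertical. A sprung brass pad lies in it at an unknown depth, 20 to 28 mm below the mouth.
- pad_blue (a joint): how far the brass pad in the blue test point is pressed in, 0 (at rest) to 0.008 m (on its stop); sprung, 1 N to start and 1.2 N per mm, about 10.7 N at the stop
- rack: fixed aluminium rack, a plate 60 x 250 x 8 mm whose top is 85 mm above the platform, on two end feet; three through holes of 24 mm, 75 mm apart along its y (middle one at the centre). Origin under its centre on the platform. The three pen testers hang in the holes by their collars, in any order, squared up with it.
- probe_slim: pen tester with the slim steel tip, 6 mm dia, round-ended: the one that fits the test points. Origin at the tip, z up along the pen: tip shank z 0-46 mm, black boss 18 mm dia z 46-56, black collar 30 mm dia z 56-62 (its underside rests on the rack plate), orange square handle 18 x 18 mm (sides along x and y) z 62-122 mm. Loose, about 60 g.
- probe_medium: look-alike pen tester with a 14 mm dia tip, too thick. Origin at the tip, z up along the pen: tip shank z 0-46 mm, black boss 18 mm dia z 46-56, black collar 30 mm dia z 56-62 (its underside rests on the rack plate), orange square handle 18 x 18 mm (sides along x and y) z 62-122 mm. Loose, about 60 g.
- probe_thick: look-alike pen tester with an 18 mm dia tip, too thick. Origin at the tip, z up along the pen: tip shank z 0-46 mm, black boss 18 mm dia z 46-56, black collar 30 mm dia z 56-62 (its underside rests on the rack plate), orange square handle 18 x 18 mm (sides along x and y) z 62-122 mm. Loose, about 60 g.
- mallet: green rubber mallet lying along x, handle to -x; head 60 mm dia, 90 mm long, centre 85 mm from the origin along x; whole 265 mm long. Bystander, loose; origin on the platform under it.
- hex_key: aluminium hex key lying flat, 100 mm long, 7 mm thick, short leg 36 mm. Bystander, loose; origin on the platform under it.
- block_1: birch corner block, L-shaped, 60 x 60 x 50 mm high. Bystander, loose; origin on the platform under it.
- block_2: birch corner block, L-shaped, 60 x 60 x 50 mm high. Bystander, loose; origin on the platform under it.
- hinge_1: chrome butt hinge lying flat, 60 x 50 mm, 12 mm high. Bystander, loose; origin on the platform under it.
- hinge_2: chrome butt hinge lying flat, 60 x 50 mm, 12 mm high. Bystander, loose; origin on the platform under it.
Not all that is in view belongs to the job. What is shaped like the probe_slim but purple is not meant.

How it is judged:
By the outcome, as a careful person would: the job done as asked, in the order asked, and still so for the second after the job is handed in, with the robot touching nothing.
It also fails if it takes over 72 s, if anything falls off the work surface, if the arm or the gripper's body presses on something with over 40 N, if the wrist force passes 120 N, or if a joint passes its speed limit or range.

### The arm

A 6-joint arm with a two-finger parallel gripper is mounted at the origin on the work surface. World frame = base frame: x ahead of the robot, y to its left, z up, the work surface at z = 0. Lengths are in m, angles in rad, forces in N, time in s.
With the tool pointing down it reaches from about 0.425 to 0.95 m from the base axis. Payload 14.7 kg.
Tool frame: the origin (TCP) lies on the centre line of the jaws, within the pads' length; the fingertips stand 11 mm ahead of it and the grasp point (between the pads) lies 8 mm behind it; z points along the fingers, y is the direction in which the jaws open and shut (so a half turn about z gives the same grasp; the last joint's range is limited). The gripper opens to 85 mm and grips with 20 to 120 N. Pads are 22 mm wide; open, the fingers measure 114 mm over their backs; the gripper's body (76 mm by 85 mm) begins 54 mm behind the grasp point. The pads swing forward as they close: fully open they stand 13 mm farther back than shut.
Start: joints at [1.057, 0.48, 1.596, -0, 1.065, -0.047], TCP at [0.292, 0.58, 0.242] pointing down, gripper open.
Joint ranges: [-2.75, 2.75], [-0.82, 2.05], [0.23, 2.67], [-1.56, 4.7], [0.09, 2.69], [-2.92, 2.92]. Speed limits (rad/s): [1.89, 1.89, 2.39, 3.01, 3.01, 3.01].

### API

Orientations are given as [roll, pitch, yaw] about the fixed x, y, z axes, in that order (R = Rz(yaw) Ry(pitch) Rx(roll)).
In Python, from station import observe, read_camera, sign_off, cut_out, mark_of gives the robot as it stands. The module is installed in compiled form; this text tells all that it offers.
- The arm moves only by the tool carry_out, never from a script. Its argument "plan" is text: rows parted by semicolons, each of 7 numbers parted by spaces: the turn, a rotation vector about the tool's x, y, z in rad, then the shift along the tool's x, y, z in cm, then the finger opening in cm, from 0 to 8.54. A call has 1 to 20 rows; each row is the pose to reach, as a shift and turn from the pose commanded when the call began, along the tool's axes at that moment; what a row does not reach only later rows make up. A row lasts 1/10 s, in which the tool goes at most 50 mm and 8.59 degrees, less where a joint would pass 70% of its speed; a pose out of reach is approached as far as the arm can. A call with a gripper value outside its range is refused whole. The fingers move at their own pace and stop on an object; "grip_force" is the grip in N (left out, the last holds). Time passes only in rows, so rows that repeat a pose let the fingers close. It gives the time, the measured TCP pose, the force and the opening at its end, in the units of the state.
- observe(): the state, without advancing time (a new reading comes with each control period).
- read_camera(name): name is "scene" or "top" or "wrist"; returns a dict with "img" (420x560x3 uint8, red, green, blue), "depth" (420x560 float32, m along the optical axis (not along the pixel's ray), 0 where there is no reading), "camera_matrix" (3x3 intrinsics, pixels), "extrinsics" (4x4, takes a point from world to camera coordinates); the wrist camera has in their place "tool_from_camera" (4x4, takes a point from camera to tool coordinates, whose origin is the TCP and whose axes are the flange's). Camera axes: x right, y up, looking along -z (the intrinsics and any distortion apply to the point x, -y, -z); pixel columns grow to the right and rows downward; lengths in m; the calibration is good to about 2 mm. A picture is of the moment at which its call begins: read the wrist's pose just before it.
- sign_off(): hands the job in, once; it reports no verdict.
Trained networks look in the newest picture that a camera, given by its name, has taken for a name from the list of things; names that differ only in an ending like _2 or _b are one class to them, and where a whole thing is asked for, a point or a joint stands for the part that bears it (a point fixed in the world has none). Each returns a list of dicts, best first, with "score" (0 to 1); they miss things now and then, are a little off and sometimes report something else, mostly with a low value. They report only what shows in the picture. A call takes as long as a camera call. They do not tell look-alikes from the thing itself.
- cut_out(query, camera): "region" (420x560 bool, what is visible of it) and "rect" ([left, top, right, bottom] in pixels, round what is visible of it).
- mark_of(query, camera): "location" ([column, row] in pixels: a listed point, or the origin of a listed thing).
The state is a dict: "time": time; "q": joint angles; "qd": joint speeds; "effort": joint torques, N m; "tool_pos": TCP position; "eef_rot": TCP orientation; "wrist_force": force on the tool from outside, world axes, zero at the start; "torque": the same for the moment, N m; "grip_width": finger opening in m.
Only numpy, scipy, OpenCV 4.12 (cv2) and the standard library are available. Lean on these libraries where they do the work, as an engineer would, in place of code of your own. Each camera call takes 0.05 s, during which the arm holds its last target. There are 200 camera calls.

## Working session

There is one attempt and no reset: what is moved stays moved. The work goes in short steps, Python scripts to look and compute and a tool call to move; the robot and the scene stay as the last step left them, time stands still between calls to the robot, and variables do not carry over. Pictures are saved under pics/ and viewed, about 8 in all and at most 12, crops included, and the job is handed in when it is done.

Besides the shell and the picture viewer there is one more tool, called in YAML: its name, and indented under it one key for each argument. carry_out: Moves the arm, as the interface text tells. Its arguments: {"type":"object","properties":{"plan":{"type":"string"},"grip_force":{"type":"number"}},"required":["plan"]}

```bash
mkdir -p pics; cat > h.py <<'E'
import numpy as np, cv2
from station import *
from scipy.spatial.transform import Rotation as R
def save(img,n): cv2.imwrite('pics/'+n,cv2.cvtColor(img,cv2.COLOR_RGB2BGR))
def pts(c,T=None):
    K=c['camera_matrix'];d=c['depth'];v,u=np.mgrid[:420,:560]
    p=np.stack([(u-K[0,2])/K[0,0]*d,-(v-K[1,2])/K[1,1]*d,-d],-1)
    if T is None: T=np.linalg.inv(c['extrinsics'])
    return p@T[:3,:3].T+T[:3,3]
def tool(s):
    T=np.eye(4);T[:3,:3]=R.from_euler('xyz',s['eef_rot']).as_matrix();T[:3,3]=s['tool_pos'];return T
E
python3 - <<'E'
from h import *
s=observe();print(s)
a=read_camera('scene');b=read_camera('top')
for n,c in(('scene',a),('top',b)):
    save(c['img'],n+'.png');P=pts(c)
    for q in['probe_slim','rack','module','point_red','point_yellow','point_blue']:
        for m in mark_of(q,n)[:5]:
            u,v=np.round(m['location']).astype(int);print(n,q,m['score'],u,v,P[min(v,419),min(u,559)].round(3))
np.savez('top.npz',**b);np.savez('scene.npz',**a)
E
```

```text
{'time': 0.0, 'q': array([ 1.05735659e+00,  4.80836309e-01,  1.59689206e+00,  2.33983209e-05,
        1.06509085e+00, -4.66018357e-02]), 'qd': array([ 3.38843105e-03,  1.17121087e-03, -1.03520010e-03,  7.86895327e-04,
       -2.13476782e-05, -3.81524858e-04]), 'effort': array([-5.58647123e-03, -9.50612569e+01, -4.30205083e+01, -7.89698552e-04,
        1.18191959e-02,  2.73133179e-05]), 'tool_pos': array([0.2923171 , 0.58010357, 0.2416627 ]), 'eef_rot': array([-3.14036838e+00, -7.75728683e-05,  2.67474336e+00]), 'wrist_force': array([ 0.26236667,  0.38195763, -0.81296087]), 'torque': array([-0.01133402,  0.03234902, -0.0123952 ]), 'grip_width': 0.08558461504097777}
scene probe_slim 0.6 199 221 [ 0.562 -0.225  0.001]
scene probe_slim 0.51 150 196 [ 0.484 -0.416  0.003]
scene rack 0.63 319 225 [0.619 0.118 0.096]
scene module 0.96 328 242 [0.685 0.15  0.103]
scene point_red 0.4 340 198 [0.491 0.151 0.098]
scene point_yellow 0.59 328 210 [0.532 0.127 0.083]
scene point_blue 0.36 319 223 [0.593 0.114 0.083]
top probe_slim 0.71 414 242 [ 0.474 -0.42  -0.003]
top probe_slim 0.56 358 211 [ 0.561 -0.23   0.077]
top probe_slim 0.49 381 235 [ 0.486 -0.293  0.089]
top rack 0.75 354 240 [ 0.472 -0.213  0.08 ]
top module 0.56 241 215 [0.55  0.124 0.087]
top point_red 0.57 234 231 [0.501 0.144 0.094]
top point_yellow 0.38 234 212 [0.556 0.144 0.104]
top point_blue 0.44 242 189 [0.627 0.121 0.101]
```

```bash
python3 - <<'E'
import cv2
a=cv2.imread('pics/scene.png');b=cv2.imread('pics/top.png')
A=cv2.resize(a[150:310,120:400],(784,448),interpolation=cv2.INTER_CUBIC)
cv2.imwrite('pics/sc.png',A)
B=cv2.resize(b[130:300,190:450],(780,510),interpolation=cv2.INTER_CUBIC)
cv2.imwrite('pics/tc.png',B)
E
```

```text
(no output)
```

View pics/sc.png

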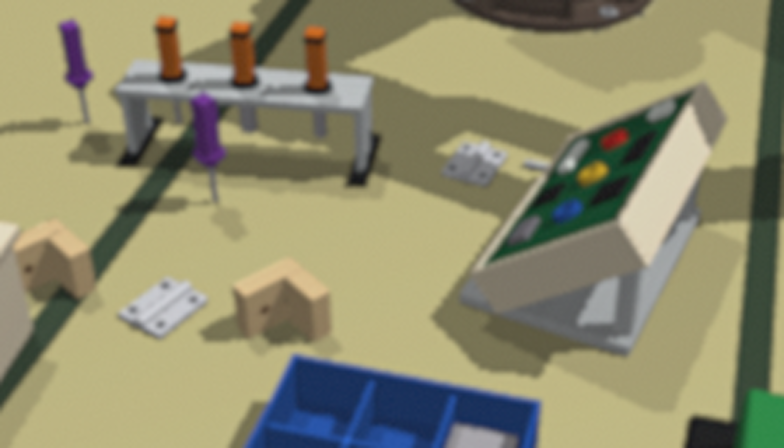

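View pics/tc.png

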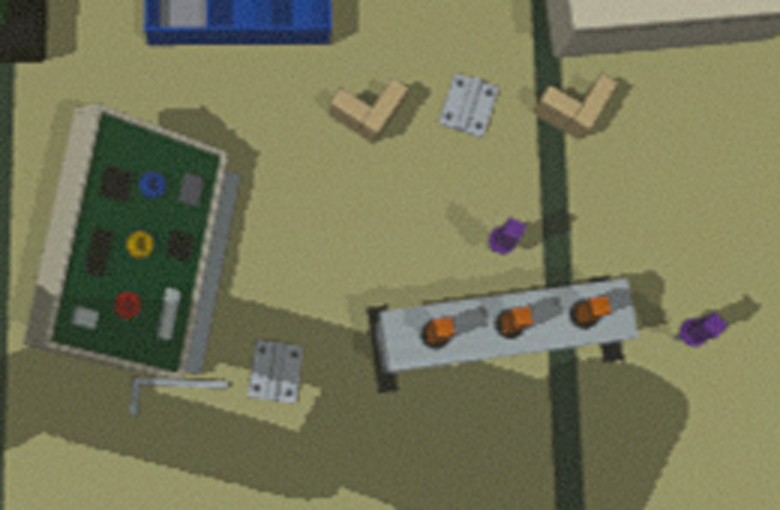

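The three orange pens hang in the rack, at scene crop (168,50), (243,55) and (316,60). The two purple decoys stand loose at about (77,60) and (207,130). The left orange one seems to have the thinnest shank, and I'll confirm that later with a wrist crop. First I'll measure the geometry.

```bash
python3 - <<'E'
from h import *
for n in('top','scene'):
    c=dict(np.load(n+'.npz'));P=pts(c);I=c['img'];H=cv2.cvtColor(I,cv2.COLOR_RGB2HSV).astype(int)
    h,s,v=H[...,0],H[...,1],H[...,2];ok=c['depth']>0
    # rack plate
    m=ok&(abs(P[...,2]-.085)<.008)&(s<60)&(P[...,1]<-.05)&(P[...,1]>-.5)&(P[...,0]<.65)&(P[...,0]>.35)
    m=cv2.morphologyEx(m.astype(np.uint8),cv2.MORPH_OPEN,np.ones((2,2)))>0
    r=cv2.minAreaRect((P[m][:,:2]*1000).astype(np.float32));print(n,'rack',m.sum(),r,P[m][:,2].mean())
    # orange
    m=ok&(h>4)&(h<18)&(s>170)&(v>90)&(P[...,1]<-.05)&(P[...,2]>.08)
    k,L,S,C=cv2.connectedComponentsWithStats(m.astype(np.uint8))
    for i in range(1,k):
        if S[i,4]>8:
            Q=P[L==i];T=Q[Q[:,2]>.137];print('orange',C[i].round(),S[i,4],Q.mean(0).round(3),Q[:,2].max().round(3),len(T),T.mean(0).round(3))
    # board
    g=ok&(h>50)&(h<80)&(s>120)&(P[...,2]>.03)&(P[...,1]>0)&(P[...,1]<.3)&(P[...,0]<.75)&(P[...,0]>.35)
    Q=P[g]
    for _ in range(4):
        o=Q.mean(0);N=np.linalg.svd(Q-o,full_matrices=0)[2][2];N*=np.sign(N[2]);Q=Q[abs((Q-o)@N)<.006]
    ax=np.arctan2(-N[1],-N[0]);print('board',len(Q),o.round(3),N.round(3),'yaw',np.degrees(ax),'tilt',np.degrees(np.arccos(N[2])))
    K=c['camera_matrix'];E=np.linalg.inv(c['extrinsics'])
    for nm,hm in(('red',(h<6)|(h>172)),('yellow',(h>20)&(h<33)),('blue',(h>100)&(h<125))):
        bb=cv2.dilate(g.astype(np.uint8),np.ones((15,15)))>0
        m=ok&hm&(s>140)&(v>80)&bb
        k,L,S,C=cv2.connectedComponentsWithStats(m.astype(np.uint8))
        if k<2: print(nm,'none');continue
        i=1+S[1:,4].argmax();x,y,w,hh=S[i,:4];u=x+w/2-.5;vv=y+hh/2-.5
        d=np.array([(u-K[0,2])/K[0,0],-(vv-K[1,2])/K[1,1],-1]);d=E[:3,:3]@d;p0=E[:3,3]
        t=((o+.006*N-p0)@N)/(d@N);print(nm,S[i],(p0+t*d).round(4),P[L==i].mean(0).round(3))
E
```

```text
top rack 1425 ((452.24114990234375, -169.0984649658203), (109.35527038574219, 450.9476623535156), 19.64076042175293) 0.0835207164272989
orange [388. 232.] 44 [ 0.487 -0.3    0.141] 0.156 33 [ 0.487 -0.302  0.15 ]
orange [363. 235.] 30 [ 0.477 -0.227  0.15 ] 0.155 30 [ 0.477 -0.227  0.15 ]
orange [337. 239.] 36 [ 0.468 -0.153  0.149] 0.155 34 [ 0.468 -0.153  0.15 ]
board 312 [0.563 0.136 0.095] [-0.118 -0.606  0.787] yaw 78.9984863211273 tilt 38.121772272816536
red [229 228   8   8  39] [0.4981 0.1479 0.1015] [0.5   0.149 0.1  ]
yellow [232 207   9   9  65] [0.5591 0.138  0.103 ] [0.56  0.138 0.098]
blue [236 188   9   8  40] [0.6184 0.1265 0.103 ] [0.621 0.126 0.1  ]
scene rack 1013 ((828.7733154296875, -6.961883544921875), (1327.61572265625, 309.6592102050781), 31.572294235229492) 0.08585594720828006
orange [179. 158.] 15 [ 0.49  -0.299  0.151] 0.154 15 [ 0.49  -0.299  0.151]
orange [206. 160.] 18 [ 0.482 -0.225  0.152] 0.155 18 [ 0.482 -0.225  0.152]
orange [232. 162.] 23 [ 0.471 -0.152  0.152] 0.155 23 [ 0.471 -0.152  0.152]
orange [180. 169.] 78 [ 0.493 -0.298  0.119] 0.143 9 [ 0.494 -0.297  0.139]
orange [207. 171.] 89 [ 0.483 -0.224  0.119] 0.142 10 [ 0.484 -0.224  0.139]
orange [233. 173.] 80 [ 0.475 -0.151  0.119] 0.141 9 [ 0.475 -0.15   0.139]
board 572 [0.579 0.143 0.103] [-0.118 -0.604  0.788] yaw 78.96022717586779 tilt 37.994956308884625
red [335 196   9   7  35] [0.5061 0.15   0.1047] [0.502 0.15  0.102]
yellow [326 208  11   8  58] [0.5683 0.1387 0.1054] [0.561 0.139 0.1  ]
blue [317 221  11   8  56] [0.6258 0.1262 0.1044] [0.621 0.127 0.101]
```

```bash
cat >> h.py <<'E'
def ori(z,y):
    z=np.array(z,float);z/=np.linalg.norm(z);y=np.array(y,float);y-=y@z*z;y/=np.linalg.norm(y)
    return np.c_[np.cross(y,z),y,z]
def go(p,M,s=None):
    """turn (rad) and shift (cm) in present tool axes to pose p,M"""
    s=s or observe();T=tool(s);rv=R.from_matrix(T[:3,:3].T@M).as_rotvec();d=T[:3,:3].T@(np.array(p)-T[:3,3])*100
    print('turn',rv.round(4),'shift',d.round(3),'deg',np.degrees(np.linalg.norm(rv)).round(1),'rows>=',max(np.linalg.norm(d)/5,np.degrees(np.linalg.norm(rv))/8.59).round(1))
E
python3 - <<'E'
from h import *
s=observe();c=read_camera('wrist');T=c['tool_from_camera'];print(T.round(3),c['camera_matrix'])
y=[.99,.127,0]
for yy in(y,[-.99,-.127,0]):
  go([.35,-.12,.30],ori([.57,-.30,-.77],np.cross([0,0,1],[.57,-.30,0])*(1 if yy is y else -1)),s)
  go([.477,-.227,.30],ori([0,0,-1],yy),s)
E
```

```text
[[ 0.     0.962  0.274  0.07 ]
 [ 1.    -0.    -0.001  0.001]
 [-0.001  0.274 -0.962 -0.132]
 [ 0.     0.     0.     1.   ]] [[377.92815322   0.         278.97368914]
 [  0.         377.92815322 210.43836276]
 [  0.           0.           1.        ]]
turn [ 0.0061 -0.6966  0.017 ] shift [-36.66  -59.964  -5.771] deg 39.9 rows>= 14.1
turn [-0.     -0.      0.9764] shift [-52.816 -63.803  -5.771] deg 55.9 rows>= 16.6
turn [ 1.0666  0.0094 -2.9373] shift [-36.66  -59.964  -5.771] deg 179.0 rows>= 20.8
turn [ 0.     -0.     -2.1652] shift [-52.816 -63.803  -5.771] deg 124.1 rows>= 16.6
```

```bash
python3 - <<'E'
from h import *
s=observe()
go([.48,.25,.34],ori([0,0,-1],[.45,.893,0]),s)
go([.48,-.05,.32],ori([.57,-.30,-.77],[.3,.57,0]),s)
go([.36,-.165,.21],ori([.57,-.30,-.77],[.3,.57,0]),s)
E
```

```text
turn [-0.  0. -0.] shift [-31.614 -21.072  -9.77 ] deg 0.0 rows>= 7.8
turn [ 0.0061 -0.6966  0.017 ] shift [-45.115 -47.862  -7.769] deg 39.9 rows>= 13.2
turn [ 0.0061 -0.6966  0.017 ] shift [-39.574 -63.532   3.231] deg 39.9 rows>= 15.0
```

carry_out:
  plan: "0 0 0 -10 -7 -9.8 8.5;0 0 0 -20 -14 -9.8 8.5;0 0 0 -31.6 -21 -9.8 8.5;0 0 0 -31.6 -21 -9.8 8.5;0 0 0 -31.6 -21 -9.8 8.5;0 0 0 -31.6 -21 -9.8 8.5;0 -0.2 0 -35 -28 -9 8.5;0 -0.35 0 -40 -37 -8 8.5;0 -0.5 0 -45 -48 -7.8 8.5;0 -0.7 0 -45 -48 -7.8 8.5;0 -0.7 0 -45 -48 -7.8 8.5;0 -0.7 0.017 -45 -48 -7.8 8.5;0 -0.7 0.017 -42 -56 -2 8.5;0 -0.7 0.017 -39.6 -63.5 3.2 8.5;0 -0.7 0.017 -39.6 -63.5 3.2 8.5;0 -0.7 0.017 -39.6 -63.5 3.2 8.5;0 -0.7 0.017 -39.6 -63.5 3.2 8.5;0 -0.7 0.017 -39.6 -63.5 3.2 8.5"

```text
time: 2.55
tool_pos: [0.3725, -0.1344, 0.2578]
eef_rot: [-3.138, 0.672, 2.655]
wrist_force: [-0.2, -0.9, -0.1]
grip_width: 0.0851
```

```bash
python3 - <<'E'
from h import *
s=observe();print(s['time'],s['q'].round(2),s['tool_pos'],s['eef_rot']);c=read_camera('wrist');save(c['img'],'w1.png');np.savez('w1.npz',T=tool(s),**c)
E
```

```text
2.55 [-0.33 -0.13  2.6  -1.56  0.1   0.11] [ 0.37250285 -0.13442173  0.25783947] [-3.13772766  0.6720098   2.65461245]
```

View pics/w1.png

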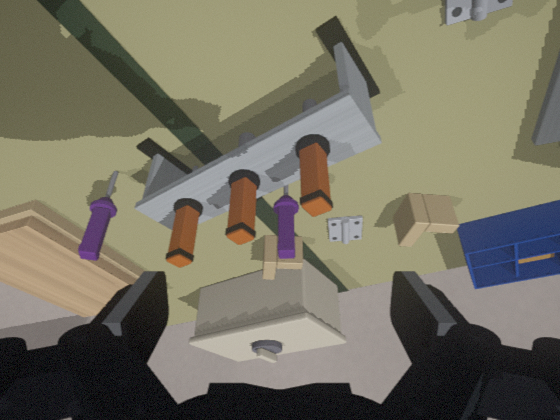

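```bash
python3 - <<'E'
import cv2,numpy as np
a=cv2.imread('pics/w1.png')[80:220,120:400];b=cv2.imread('pics/scene.png')[150:210,140:260]
A=cv2.resize(a,(700,350),interpolation=cv2.INTER_CUBIC);B=cv2.resize(b,(480,240),interpolation=cv2.INTER_CUBIC)
o=np.zeros((590,700,3),np.uint8);o[:350]=A;o[350:,:480]=B;cv2.imwrite('pics/w1c.png',o)
E
```

```text
(no output)
```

View pics/w1c.png

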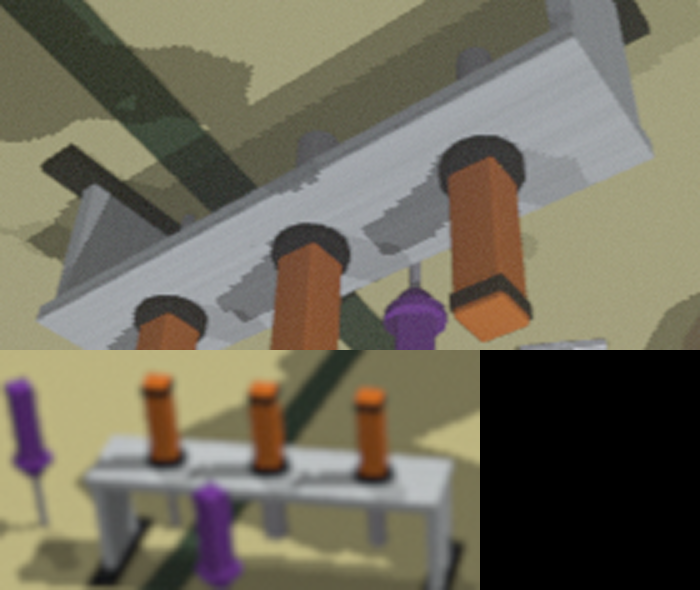

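The slim tester is the leftmost pen, at (0.488, -0.300): in the wrist crop its shank at (190,218) is about 15 px wide. The others, at (315,145) and (473,62), are about 35 px wide, and the scene crop agrees. The purple ones are decoys. I'll move above it.

```bash
python3 - <<'E'
from h import *
s=observe();y=[.992,.127,0]
go([.46,-.2,.30],ori([.3,-.15,-.9],[.5,.4,0]),s)
go([.488,-.300,.24],ori([0,0,-1],y),s)
E
```

```text
turn [0.0445 0.3135 0.3801] shift [-11.184  -1.232   3.432] deg 28.3 rows>= 3.3
turn [0.3134 0.6215 0.9135] shift [-13.079  -8.673  12.646] deg 65.8 rows>= 7.7
```

carry_out:
  plan: "0.02 0.15 0.19 -5.5 -0.6 1.7 6;0.04 0.31 0.38 -11.2 -1.2 3.4 6;0.04 0.31 0.38 -11.2 -1.2 3.4 6;0.04 0.31 0.38 -11.2 -1.2 3.4 6;0.17 0.47 0.65 -12 -5 8 6;0.3134 0.6215 0.9135 -13.1 -8.7 12.6 6;0.3134 0.6215 0.9135 -13.1 -8.7 12.6 6;0.3134 0.6215 0.9135 -13.1 -8.7 12.6 6;0.3134 0.6215 0.9135 -13.1 -8.7 12.6 6;0.3134 0.6215 0.9135 -13.1 -8.7 12.6 6;0.3134 0.6215 0.9135 -13.1 -8.7 12.6 6"

```text
time: 3.7
tool_pos: [0.4924, -0.2951, 0.2411]
eef_rot: [3.139, 0.001, 1.707]
wrist_force: [0.6, -0.4, 0.7]
grip_width: 0.0597
```

```bash
python3 - <<'E'
from h import *
s=observe();print(s['time'],s['q'].round(2),s['tool_pos'],s['eef_rot'],s['grip_width']);c=read_camera('wrist');save(c['img'],'w2.png');np.savez('w2.npz',T=tool(s),**c)
T=tool(s)@c['tool_from_camera'];P=pts(c,T);H=cv2.cvtColor(c['img'],cv2.COLOR_RGB2HSV).astype(int)
m=(H[...,0]>4)&(H[...,0]<18)&(H[...,1]>150)&(H[...,2]>70)&(c['depth']>0)&(P[...,2]>.08)
k,L,S,C=cv2.connectedComponentsWithStats(m.astype(np.uint8))
for i in range(1,k):
    if S[i,4]>80:
        Q=P[L==i];t=Q[:,2].max();X=Q[Q[:,2]>t-.006];r=cv2.minAreaRect((X[:,:2]*1000).astype(np.float32));print(C[i].round(),S[i,4],t,X.mean(0).round(4),len(X),r)
m=(c['depth']>0)&(abs(P[...,2]-.085)<.004)&(H[...,1]<60)&(P[...,0]<.56)&(P[...,0]>.4)
r=cv2.minAreaRect((P[m][:,:2]*1000).astype(np.float32));print('plate',m.sum(),P[m][:,2].mean(),r)
E
```

```text
3.7 [-0.59  0.37  1.78  0.    0.99 -0.73] [ 0.49240173 -0.29505107  0.24106191] [3.13890481e+00 6.88920005e-04 1.70694489e+00] 0.059741400359990836
[269. 230.] 696 0.1529417536442996 [ 0.4866 -0.3009  0.1511] 696 ((486.67840576171875, -301.4976806640625), (16.93275260925293, 17.425662994384766), 6.794203281402588)
plate 17535 0.08527110194122785 ((506.1390075683594, -285.3655090332031), (114.67017364501953, 262.0623474121094), 4.469736576080322)
```

View pics/w2.png

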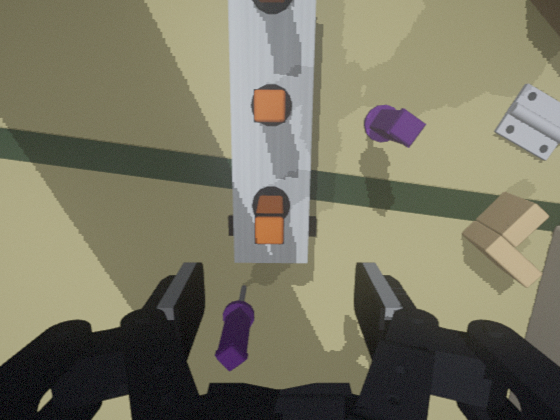

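```bash
python3 - <<'E'
from h import *
go([.4867,-.3013,.116],ori([0,0,-1],[.9925,.124,0]))
E
```

```text
turn [ 0.0014 -0.0037  0.0036] shift [-0.453 -0.739 12.499] deg 0.3 rows>= 2.5
```

carry_out:
  plan: "0 -0.003 0.004 -0.45 -0.74 3 5;0 -0.003 0.004 -0.45 -0.74 6 5;0 -0.003 0.004 -0.45 -0.74 9 5;0 -0.003 0.004 -0.45 -0.74 11 5;0 -0.003 0.004 -0.45 -0.74 12.5 5;0 -0.003 0.004 -0.45 -0.74 12.5 5;0 -0.003 0.004 -0.45 -0.74 12.5 5"

```text
time: 4.45
tool_pos: [0.4858, -0.3013, 0.1161]
eef_rot: [3.137, 0.008, 1.708]
wrist_force: [0.1, 0.2, 0.8]
grip_width: 0.0501
```

```bash
python3 - <<'E'
from h import *
s=observe();print(s['tool_pos'],s['eef_rot'],s['wrist_force'])
go([.4867,-.3013,.116],ori([0,0,-1],[.9925,.124,0]))
E
```

```text
[ 0.48575819 -0.30126014  0.11607922] [3.13744045 0.00780533 1.70811894] [0.14762631 0.16465502 0.82426709]
turn [0.0042 0.0078 0.013 ] shift [-0.017  0.093  0.008] deg 0.9 rows>= 0.1
```

Good alignment. I'll close gently, then add force.

carry_out:
  plan: "0.004 0.008 0.013 0 0.09 0 3;0.004 0.008 0.013 0 0.09 0 1;0.004 0.008 0.013 0 0.09 0 1;0.004 0.008 0.013 0 0.09 0 1;0.004 0.008 0.013 0 0.09 0 1;0.004 0.008 0.013 0 0.09 0 1;0.004 0.008 0.013 0 0.09 0 1"
  grip_force: 60

```text
time: 5.15
tool_pos: [0.4873, -0.3018, 0.1169]
eef_rot: [3.14, 0.001, 1.694]
wrist_force: [-0.1, 0.5, 7.3]
grip_width: 0.0174
```

```bash
python3 - <<'E'
from h import *
s=observe();print(s['tool_pos'],s['eef_rot'],s['wrist_force'],s['torque'],s['grip_width'])
np.savez('grasp.npz',T=tool(s))
E
```

```text
[ 0.48726706 -0.30183936  0.11688539] [3.13987180e+00 7.76724253e-04 1.69398611e+00] [-0.09028549  0.45009677  7.26309686] [ 0.16200393  0.02002571 -0.04599462] 0.01735342589933644
```

carry_out:
  plan: "0 0 0 0 0 -0.7 1;0 0 0 0 0 -2 1;0 0 0 0 0 -4 1;0 0 0 0 0 -7 1;0 0 0 0 0 -10 1;0 0 0 0 0 -13 1;0 0 0 0 0 -14 1;0 0 0 0 0 -14 1;0 0 0 0 0 -14 1"

```text
time: 6.05
tool_pos: [0.4862, -0.3012, 0.2553]
eef_rot: [-3.141, -0.001, 1.694]
wrist_force: [-0.0, 0.1, -1.0]
grip_width: 0.0172
```

```bash
python3 - <<'E'
from h import *
s=observe();print(s['tool_pos'],s['eef_rot'],s['wrist_force'],s['torque'],s['grip_width'])
c=read_camera('wrist');np.savez('w3.npz',T=tool(s),**c);save(c['img'],'w3.png')
N=np.array([-.118,-.605,.788]);y=[.98,-.19,0]
M=ori(-N,y)
for nm,p in(('red',[.500,.149,.102]),('yellow',[.561,.1385,.103]),('blue',[.621,.1265,.103])):
    print(nm);go(np.array(p)+N*.147,M,s)
go([.50,-.1,.30],ori([.0,.2,-1],[.99,.0,0]),s)
E
```

```text
[ 0.48615646 -0.301207    0.25526207] [-3.14124192e+00 -1.02955911e-03  1.69390844e+00] [-0.03790097  0.08058467 -0.96841489] [-0.02730588 -0.00917535  0.01290969] 0.017231824507391618
red
turn [-0.1056  0.6572  0.303 ] shift [35.893  4.09   3.778] deg 41.9 rows>= 7.3
yellow
turn [-0.1056  0.6572  0.303 ] shift [34.102 10.015  3.674] deg 41.9 rows>= 7.1
blue
turn [-0.1056  0.6572  0.303 ] shift [32.174 15.822  3.67 ] deg 41.9 rows>= 7.2
turn [-0.0126  0.1961  0.1227] shift [19.803  3.843 -4.455] deg 13.3 rows>= 4.1
```

View pics/w3.png

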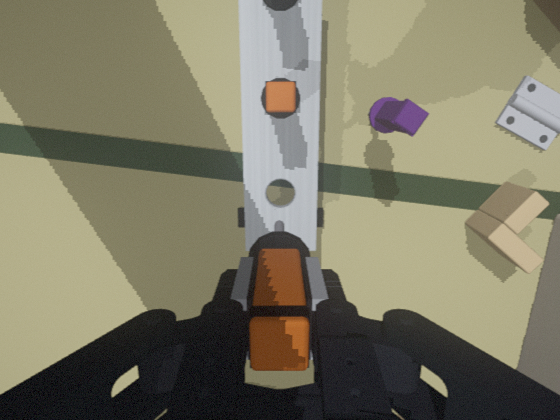

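Pen held, slim tip visible at (280,225), with its own hole empty at (280,193). I'll move to hover off the red point, with the tip about 60 mm above its mouth.

carry_out:
  plan: "0 0 0 1 0 -3 1;0 0 0 4 0.5 -5.5 1;0 0 0 8 1 -6.5 1;0 0.1 0.05 13 1.5 -6.5 1;-0.03 0.22 0.1 18 2 -6 1;-0.05 0.33 0.15 22 2.5 -5 1;-0.07 0.44 0.2 26 3 -3 1;-0.09 0.55 0.25 30 3.5 -1 1;-0.1056 0.6572 0.303 33 3.8 1.5 1;-0.1056 0.6572 0.303 35.9 4.1 3.8 1;-0.1056 0.6572 0.303 35.9 4.1 3.8 1;-0.1056 0.6572 0.303 35.9 4.1 3.8 1;-0.1056 0.6572 0.303 35.9 4.1 3.8 1;-0.1056 0.6572 0.303 35.9 4.1 3.8 1;-0.1056 0.6572 0.303 35.9 4.1 3.8 1"

```text
time: 7.6
tool_pos: [0.4836, 0.0593, 0.2185]
eef_rot: [3.138, -0.663, 1.38]
wrist_force: [0.8, -0.3, -1.0]
grip_width: 0.0176
```

```bash
cat >> h.py <<'E'
def lay(s,c,tip=np.array([0,0,.088]),draw=None):
    T=tool(s);Tc=c['tool_from_camera'];P=pts(c,T@Tc);K=c['camera_matrix']
    H=cv2.cvtColor(c['img'],cv2.COLOR_RGB2HSV).astype(int);h,sa,v=H[...,0],H[...,1],H[...,2];ok=c['depth']>0
    g=ok&(h>50)&(h<80)&(sa>110)&(P[...,2]>.03);Q=P[g]
    for _ in range(5):
        o=np.median(Q,0);o=Q.mean(0);N=np.linalg.svd(Q-o,full_matrices=0)[2][2];N*=np.sign(N[2]);Q=Q[abs((Q-o)@N)<.004]
    print('board n',N.round(4),len(Q),'err deg',np.degrees(np.arccos(-N@T[:3,2])).round(2))
    E=T@Tc;out={}
    for nm,hm in(('red',(h<6)|(h>172)),('yellow',(h>20)&(h<33)),('blue',(h>100)&(h<125))):
        bb=cv2.dilate(g.astype(np.uint8),np.ones((41,41)))>0
        m=ok&hm&(sa>140)&(v>60)&bb&(abs((P-o)@N)<.015)
        k,L,S,C=cv2.connectedComponentsWithStats(m.astype(np.uint8))
        if k<2: continue
        i=1+S[1:,4].argmax()
        if S[i,4]<100: continue
        X=P[(L==i)&(abs((P-o)@N-.006)<.003)]   # rim at mouth level
        Y=(X-o)@np.c_[T[:3,0],T[:3,1]];(cx,cy),rad=cv2.minEnclosingCircle((Y*1000).astype(np.float32))
        B=np.c_[T[:3,0],T[:3,1],N];q=np.linalg.solve(B.T,np.array([cx/1000,cy/1000,.006]))+o
        loc=T[:3,:3].T@(q-T[:3,3]);out[nm]=q
        print(nm,S[i],'mouth',q.round(4),'rad mm',round(rad,1),'mouth-tip in tool mm',((loc-tip)*1000).round(1))
    return o,N,out
E
python3 - <<'E'
from h import *
s=observe();print(s['time'],s['q'].round(2),s['tool_pos'],s['eef_rot'],s['wrist_force'],s['grip_width'])
c=read_camera('wrist');np.savez('w4.npz',T=tool(s),**c);save(c['img'],'w4.png');lay(s,c)
E
```

```text
7.6 [-0.41  0.37  2.1   0.8   1.   -0.78] [0.48363116 0.05926618 0.21847251] [ 3.13849749 -0.66320104  1.38022842] [ 0.7911112  -0.28698736 -0.9778758 ] 0.017570535995258825
board n [ 0.162  -0.2406  0.957 ] 4340 err deg 28.35
red [260 183  32  32 504] mouth [0.5783 0.1426 0.1036] rad mm 0.0 mouth-tip in tool mm [ 7.9 76.7 64.2]
yellow [338 182  36  35 815] mouth [0.5596 0.1361 0.1051] rad mm 11.5 mouth-tip in tool mm [ 1.  59.6 56.9]
blue [417 183  37  35 703] mouth [0.6203 0.1274 0.0926] rad mm 14.6 mouth-tip in tool mm [ -4.3 120.8  68.7]
```

View pics/w4.png

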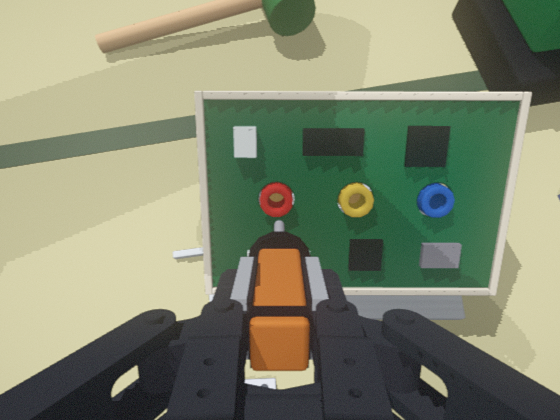

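```bash
python3 - <<'E'
s=open('h.py').read()
s=s.replace("(P[...,2]>.03);Q=P[g]","(P[...,2]>.03)&(abs((P-np.array([.563,.136,.095]))@np.array([-.118,-.605,.788]))<.012);Q=P[g]")
open('h.py','w').write(s)
E
python3 - <<'E'
from h import *
f=dict(np.load('w4.npz'));T=f['T']
s={'tool_pos':T[:3,3],'eef_rot':R.from_matrix(T[:3,:3]).as_euler('xyz')}
lay(s,f)
# gray tip pixel centroid
d=f['img'][215:245,262:300].astype(int);print(d[8:20:2,:,:].mean(-1).astype(int))
K=f['camera_matrix'];C=np.linalg.inv(f['tool_from_camera'])
for z in(.085,.088,.091):
    q=C@[0,0,z,1];print(z,K[0,2]+K[0,0]*q[0]/-q[2],K[1,2]-K[1,1]*q[1]/-q[2])
E
```

```text
board n [-0.1195 -0.6044  0.7876] 23074 err deg 0.04
red [260 183  32  34 761] mouth [0.4976 0.1482 0.1002] rad mm 12.9 mouth-tip in tool mm [-1.9 -3.5 60.5]
yellow [338 182  36  35 843] mouth [0.5583 0.1361 0.1002] rad mm 12.8 mouth-tip in tool mm [-2.2 58.3 60.6]
blue [417 183  38  35 950] mouth [0.6191 0.1245 0.1005] rad mm 13.2 mouth-tip in tool mm [ -1.9 120.2  60.6]
[[ 72  71  70  73  68  64  60  57  59  60  61  65 110 156 173 173 174 170
  165 153 140 110  69  56  56  60  58  57  66  59  55  60  56  55  60  56
   62  72]
 [ 69  73  67  72  74  74  66  70  63  64  55  69 129 165 173 173 175 171
  163 153 140 116  77  64  65  58  61  56  55  60  60  58  59  60  61  60
   58  64]
 [ 69  74  67  74  74  70  71  71  68  63  58  72 135 163 171 173 175 170
  166 157 140 122  85  58  61  55  58  57  61  60  59  62  58  64  70  70
   68  67]
 [ 65  68  67  75  62  72  75  69  71  70  64  76 134 169 174 177 177 170
  168 155 145 123  92  62  60  59  60  62  60  65  68  72  67  66  69  68
   67  67]
 [ 75  70  72  72  69  75  71  72  70  63  60  59  93 112 118 114 120 117
  109 104  98  87  68  56  58  61  64  67  71  69  71  71  67  67  69  72
   71  68]
 [ 72  70  72  65  70  64  57  50  47  50  49  47  52  47  44  46  46  48
   41  49  49  41  52  42  42  48  49  53  53  65  67  66  71  75  67  69
   68  70]]
0.085 280.21706325846503 224.49291238238044
0.088 280.20173495398274 222.97076080082343
0.091 280.18678625214915 221.4863050239634
```

```bash
python3 - <<'E'
from h import *
for n in('w4.npz','w3.npz'):
    f=dict(np.load(n));d=f['img'].mean(-1).astype(int);print(list(range(214,230)));print(d[214:230,276:283:2].T)
    K=f['camera_matrix'];C=np.linalg.inv(f['tool_from_camera'])
th=np.linspace(0,2*np.pi,40);ph=np.linspace(-np.pi/2,np.pi/2,20)
S=np.array([[.003*np.cos(p)*np.cos(t),.003*np.cos(p)*np.sin(t),.085+.003*np.sin(p),1] for t in th for p in ph]).T
q=C@S;print('pred top row',(K[1,2]-K[1,1]*q[1]/-q[2]).min(),'cols',(K[0,2]+K[0,0]*q[0]/-q[2]).min(),(K[0,2]+K[0,0]*q[0]/-q[2]).max())
E
```

```text
[214, 215, 216, 217, 218, 219, 220, 221, 222, 223, 224, 225, 226, 227, 228, 229]
[[ 89  82  81  64  57  62  85 153 171 173 172 173 169 171 171 174]
 [ 89  80  75  62  57  74 127 177 173 174 173 175 172 175 174 177]
 [ 87  83  73  55  58  65 114 162 167 165 164 163 163 166 165 168]
 [ 81  70  60  55  55  58  66 104 130 140 142 140 139 140 142 145]]
[214, 215, 216, 217, 218, 219, 220, 221, 222, 223, 224, 225, 226, 227, 228, 229]
[[188 188 189 188 188 189 186 145 124 121 119 118 123 121 121 121]
 [189 191 189 189 189 189 154 125 124 126 125 127 123 125 126 125]
 [191 190 190 190 189 189 162 120 118 124 121 120 120 120 123 119]
 [188 188 187 187 187 189 183 149 123 108 108 109 108 109 107 106]]
pred top row 219.53410753959702 cols 274.65304379189274 284.5717234747398
```

Tip calibration matches to within 0.5 mm and the mouth is located. I'll go about 18 mm into the red bore.

carry_out:
  plan: "0 0 0 -0.1 -0.2 1.5 1;0 0 0 -0.18 -0.31 3.5 1;0 0 0 -0.18 -0.31 5 1;0 0 0 -0.18 -0.31 5.5 1;0 0 0 -0.18 -0.31 5.5 1;0 0 0 -0.18 -0.31 5.5 1;0 0 0 -0.18 -0.31 6 1;0 0 0 -0.18 -0.31 6.5 1;0 0 0 -0.18 -0.31 7 1;0 0 0 -0.18 -0.31 7.4 1;0 0 0 -0.18 -0.31 7.7 1;0 0 0 -0.18 -0.31 7.85 1;0 0 0 -0.18 -0.31 7.85 1;0 0 0 -0.18 -0.31 7.85 1"

```text
time: 9.05
tool_pos: [0.4892, 0.1065, 0.1551]
eef_rot: [3.14, -0.664, 1.38]
wrist_force: [-0.5, 0.3, -0.1]
grip_width: 0.0172
```

```bash
cat >> h.py <<'E'
def feel(mouth,tip=np.array([-.0002,-.0004,.088])):
    s=observe();T=tool(s);f=T[:3,:3].T@s['wrist_force'];t=T[:3,3]+T[:3,:3]@tip
    e=T[:3,:3].T@(t-mouth)*1000
    print(s['time'],'tip in bore (tool xyz) mm',e.round(2),'F tool',f.round(2),'torque',(T[:3,:3].T@s['torque']).round(3),'w',s['grip_width'].round(5))
RED=np.array([.4976,.1482,.1002]);YEL=np.array([.5583,.1361,.1002]);BLU=np.array([.6191,.1245,.1005])
E
python3 -c "
from h import *
feel(RED)"
```

```text
Traceback (most recent call last):
  File "h.py", line 43, in feel
    print(s['time'],'tip in bore (tool xyz) mm',e.round(2),'F tool',f.round(2),'torque',(T[:3,:3].T@s['torque']).round(3),'w',s['grip_width'].round(5))
                                                                                                                              ^^^^^^^^^^^^^^^^^^^^^
AttributeError: 'float' object has no attribute 'round'
```

carry_out:
  plan: "0 0 0 0 0 0.15 1;0 0 0 0 0 0.3 1;0 0 0 0 0 0.3 1;0 0 0 0 0 0.3 1"

```text
time: 9.45
tool_pos: [0.4895, 0.1083, 0.1527]
eef_rot: [3.14, -0.664, 1.38]
wrist_force: [-0.5, -0.8, -0.5]
grip_width: 0.0175
```

```bash
sed -i "s/s\['grip_width'\].round(5)/s['grip_width']/" h.py; python3 -c "
from h import *
feel(RED)"
```

```text
9.45 tip in bore (tool xyz) mm [ 0.04 -0.71 21.61] F tool [-1.   -0.31 -0.11] torque [-0.03  -0.418  0.057] w 0.017513789491842107
```

carry_out:
  plan: "0 0 0 0 0 0.1 1;0 0 0 0 0 0.2 1;0 0 0 0 0 0.2 1;0 0 0 0 0 0.2 1"

```text
time: 9.85
tool_pos: [0.4897, 0.1096, 0.1511]
eef_rot: [3.14, -0.664, 1.38]
wrist_force: [0.5, 0.4, -0.9]
grip_width: 0.0173
```

```bash
python3 -c "
from h import *
feel(RED)"
```

```text
9.85 tip in bore (tool xyz) mm [ 0.07 -0.71 23.62] F tool [-0.21  0.38  1.01] torque [ 0.001 -0.324  0.003] w 0.017328300788556645
```

carry_out:
  plan: "0 0 0 0 0 0.1 1;0 0 0 0 0 0.2 1;0 0 0 0 0 0.2 1;0 0 0 0 0 0.2 1"

```text
time: 10.25
tool_pos: [0.49, 0.1107, 0.1495]
eef_rot: [3.14, -0.664, 1.38]
wrist_force: [-0.1, -0.8, 0.9]
grip_width: 0.0174
```

```bash
python3 -c "
from h import *
feel(RED)"
```

```text
10.25 tip in bore (tool xyz) mm [ 0.08 -0.64 25.58] F tool [-0.11  0.01 -1.17] torque [-0.023 -0.358  0.019] w 0.017424155529703292
```

carry_out:
  plan: "0 0 0 0 0 0.1 1;0 0 0 0 0 0.15 1;0 0 0 0 0 0.15 1;0 0 0 0 0 0.15 1"

```text
time: 10.65
tool_pos: [0.4902, 0.1116, 0.1484]
eef_rot: [3.14, -0.664, 1.38]
wrist_force: [-0.6, -1.9, 1.2]
grip_width: 0.0174
```

```bash
python3 -c "
from h import *
feel(RED)"
```

```text
10.65 tip in bore (tool xyz) mm [ 0.06 -0.61 27.07] F tool [-0.81 -0.19 -2.22] torque [-0.004 -0.328  0.013] w 0.017365876327381135
```

carry_out:
  plan: "0 0 0 0 0 0.1 1;0 0 0 0 0 0.2 1;0 0 0 0 0 0.25 1;0 0 0 0 0 0.25 1;0 0 0 0 0 0.25 1;0 0 0 0 0 0.25 1;0 0 0 0 0 0.25 1"

```text
time: 11.35
tool_pos: [0.4905, 0.1131, 0.1464]
eef_rot: [3.14, -0.664, 1.38]
wrist_force: [-0.5, -2.7, 3.5]
grip_width: 0.0174
```

```bash
python3 -c "
from h import *
feel(RED)"
```

```text
11.35 tip in bore (tool xyz) mm [ 0.08 -0.59 29.54] F tool [-0.01  0.05 -4.42] torque [-0.012 -0.366 -0.03 ] w 0.017367470467177168
```

Pressed about 2.8 mm at 4.4 N. I'll hold for another half second, withdraw, and go to yellow at 20 mm depth.

carry_out:
  plan: "0 0 0 0 0 0.25 1;0 0 0 0 0 0.25 1;0 0 0 0 0 0.25 1;0 0 0 0 0 -1 1;0 0 0 0 0 -3 1;0 0 0 0 0 -5 1;0 0 0 0 0 -5.5 1;0 0 0 -0.03 3 -5.5 1;0 0 0 -0.03 6.24 -5.5 1;0 0 0 -0.03 6.24 -5.5 1;0 0 0 -0.03 6.24 -5.5 1;0 0 0 -0.03 6.24 -5 1;0 0 0 -0.03 6.24 -4 1;0 0 0 -0.03 6.24 -3.2 1;0 0 0 -0.03 6.24 -2.4 1;0 0 0 -0.03 6.24 -1.6 1;0 0 0 -0.03 6.24 -1 1;0 0 0 -0.03 6.24 -0.75 1;0 0 0 -0.03 6.24 -0.75 1;0 0 0 -0.03 6.24 -0.75 1"

```text
time: 13.35
tool_pos: [0.5507, 0.0965, 0.1523]
eef_rot: [3.14, -0.664, 1.38]
wrist_force: [-1.4, -0.6, 0.3]
grip_width: 0.0176
```

```bash
python3 -c "
from h import *
feel(YEL)"
```

```text
13.35 tip in bore (tool xyz) mm [ 0.08 -0.27 22.12] F tool [-0.54 -1.26 -0.76] torque [ 0.381 -0.377  0.059] w 0.017570286136290744
```

carry_out:
  plan: "0 0 0 0 0.03 0.1 1;0 0 0 0 0.03 0.1 1;0 0 0 0 0.03 0.1 1"

```text
time: 13.65
tool_pos: [0.5512, 0.0969, 0.1515]
eef_rot: [3.14, -0.664, 1.38]
wrist_force: [-1.8, -1.8, 2.3]
grip_width: 0.0173
```

```bash
python3 -c "
from h import *
feel(YEL)"
```

```text
13.65 tip in bore (tool xyz) mm [ 0.06  0.22 23.05] F tool [-0.27 -1.38 -3.15] torque [ 0.402 -0.291 -0.011] w 0.017275780897070155
```

carry_out:
  plan: "0 0 0 0 -0.05 0.06 1;0 0 0 0 -0.1 0.12 1;0 0 0 0 -0.1 0.12 1;0 0 0 0 -0.1 0.12 1;0 0 0 0 -0.1 0.12 1;0 0 0 0 -0.1 0.12 1;0 0 0 0 -0.1 0.12 1;0 0 0 0 -0.1 0.12 1"

```text
time: 14.45
tool_pos: [0.5504, 0.0979, 0.1505]
eef_rot: [3.14, -0.664, 1.38]
wrist_force: [2.4, -2.2, 3.2]
grip_width: 0.0176
```

```bash
python3 -c "
from h import *
feel(YEL)"
```

```text
14.45 tip in bore (tool xyz) mm [ 0.04 -0.78 24.38] F tool [ 0.63  2.74 -3.56] torque [-0.685 -0.353 -0.001] w 0.01759590561457182
```

carry_out:
  plan: "0 0 0 0 0.06 0.05 1;0 0 0 0 0.06 0.08 1;0 0 0 0 0.06 0.08 1;0 0 0 0 0.06 0.08 1;0 0 0 0 0.06 0.08 1;0 0 0 0 0.06 0.08 1;0 0 0 0 0.06 0.08 1"

```text
time: 15.15
tool_pos: [0.5509, 0.0984, 0.1498]
eef_rot: [3.14, -0.664, 1.38]
wrist_force: [-0.5, -3.3, 3.3]
grip_width: 0.0172
```

```bash
python3 -c "
from h import *
feel(YEL)"
```

```text
15.15 tip in bore (tool xyz) mm [ 0.07 -0.42 25.25] F tool [-0.56  0.13 -4.64] torque [-0.093 -0.337 -0.013] w 0.017152060303037803
```

Yellow at 4.6 N, about 3 mm in, with no lateral force. I'll hold a little longer, then go to blue.

carry_out:
  plan: "0 0 0 0 0 0 1;0 0 0 0 0 0 1;0 0 0 0 0 0 1;0 0 0 0 0 -1 1;0 0 0 0 0 -3 1;0 0 0 0 0 -4.8 1;0 0 0 0 0 -4.8 1;0 0 0 0.02 3 -4.8 1;0 0 0 0.02 6.2 -4.8 1;0 0 0 0.02 6.2 -4.8 1;0 0 0 0.02 6.2 -4.8 1;0 0 0 0.02 6.2 -4 1;0 0 0 0.02 6.2 -3.2 1;0 0 0 0.02 6.2 -2.4 1;0 0 0 0.02 6.2 -1.6 1;0 0 0 0.02 6.2 -1 1;0 0 0 0.02 6.2 -0.7 1;0 0 0 0.02 6.2 -0.6 1;0 0 0 0.02 6.2 -0.6 1;0 0 0 0.02 6.2 -0.6 1"

```text
time: 17.15
tool_pos: [0.6113, 0.0829, 0.1549]
eef_rot: [3.14, -0.664, 1.38]
wrist_force: [-0.6, 0.2, -0.8]
grip_width: 0.0176
```

```bash
python3 -c "
from h import *
feel(BLU)"
```

```text
17.15 tip in bore (tool xyz) mm [-0.05  0.   19.05] F tool [-0.44 -0.6   0.7 ] torque [ 0.013 -0.35   0.003] w 0.017590939212213733
```

carry_out:
  plan: "0 0 0 0 0 0.1 1;0 0 0 0 0 0.2 1;0 0 0 0 0 0.25 1;0 0 0 0 0 0.25 1;0 0 0 0 0 0.25 1"

```text
time: 17.65
tool_pos: [0.6115, 0.0845, 0.1528]
eef_rot: [3.14, -0.664, 1.38]
wrist_force: [-0.0, 0.5, -0.5]
grip_width: 0.017
```

```bash
python3 -c "
from h import *
feel(BLU)"
```

```text
17.65 tip in bore (tool xyz) mm [-0.06 -0.2  21.77] F tool [ 0.07 -0.12  0.7 ] torque [ 0.007 -0.38   0.011] w 0.01700909636686604
```

carry_out:
  plan: "0 0 0 0 0 0.1 1;0 0 0 0 0 0.2 1;0 0 0 0 0 0.2 1;0 0 0 0 0 0.2 1;0 0 0 0 0 0.2 1"

```text
time: 18.15
tool_pos: [0.6117, 0.0857, 0.1512]
eef_rot: [3.14, -0.664, 1.38]
wrist_force: [-0.4, 0.4, -0.5]
grip_width: 0.0172
```

```bash
python3 -c "
from h import *
feel(BLU)"
```

```text
18.15 tip in bore (tool xyz) mm [-0.05 -0.18 23.76] F tool [-0.06 -0.43  0.54] torque [-0.009 -0.377 -0.041] w 0.017194963694963938
```

carry_out:
  plan: "0 0 0 0 0 0.1 1;0 0 0 0 0 0.2 1;0 0 0 0 0 0.2 1;0 0 0 0 0 0.2 1;0 0 0 0 0 0.2 1"

```text
time: 18.65
tool_pos: [0.612, 0.087, 0.1496]
eef_rot: [3.14, -0.664, 1.38]
wrist_force: [0.6, 0.1, -1.2]
grip_width: 0.0172
```

```bash
python3 -c "
from h import *
feel(BLU)"
```

```text
18.65 tip in bore (tool xyz) mm [-0.06 -0.19 25.78] F tool [-0.56  0.58  1.07] torque [-0.003 -0.384  0.05 ] w 0.017228572711584567
```

carry_out:
  plan: "0 0 0 0 0 0.1 1;0 0 0 0 0 0.2 1;0 0 0 0 0 0.2 1;0 0 0 0 0 0.2 1;0 0 0 0 0 0.2 1"

```text
time: 19.15
tool_pos: [0.6122, 0.0882, 0.1481]
eef_rot: [3.14, -0.664, 1.38]
wrist_force: [-0.7, 0.0, 0.1]
grip_width: 0.0172
```

```bash
python3 -c "
from h import *
feel(BLU)"
```

```text
19.15 tip in bore (tool xyz) mm [-0.03 -0.15 27.77] F tool [-0.02 -0.7  -0.16] torque [-0.053 -0.342  0.026] w 0.017167194569148156
```

carry_out:
  plan: "0 0 0 0 0 0.1 1;0 0 0 0 0 0.2 1;0 0 0 0 0 0.2 1;0 0 0 0 0 0.2 1;0 0 0 0 0 0.2 1"

```text
time: 19.65
tool_pos: [0.6125, 0.0893, 0.1465]
eef_rot: [3.14, -0.664, 1.38]
wrist_force: [-0.1, -1.3, 1.5]
grip_width: 0.0173
```

```bash
python3 -c "
from h import *
feel(BLU)"
```

```text
19.65 tip in bore (tool xyz) mm [-0.06 -0.15 29.74] F tool [-0.05  0.14 -1.98] torque [-0.014 -0.312 -0.025] w 0.0173057004364088
```

carry_out:
  plan: "0 0 0 0 0 0.1 1;0 0 0 0 0 0.2 1;0 0 0 0 0 0.2 1;0 0 0 0 0 0.2 1;0 0 0 0 0 0.2 1;0 0 0 0 0 0.2 1;0 0 0 0 0 0.2 1"

```text
time: 20.35
tool_pos: [0.6127, 0.0905, 0.1449]
eef_rot: [3.14, -0.664, 1.38]
wrist_force: [-1.6, -3.4, 2.3]
grip_width: 0.0172
```

```bash
python3 -c "
from h import *
feel(BLU)
g=np.load('grasp.npz')['T'];s=observe();M=g[:3,:3]
for z in(.25,.135,.118): go([g[0,3],g[1,3],z],M,s)
"
```

```text
20.35 tip in bore (tool xyz) mm [-0.07 -0.11 31.74] F tool [-1.39 -0.88 -4.07] torque [-0.009 -0.375 -0.007] w 0.01718922689853202
turn [ 0.104  -0.6583 -0.3038] shift [-25.752  -4.813 -33.484] deg 42.0 rows>= 8.5
turn [ 0.104  -0.6583 -0.3038] shift [-32.836  -4.827 -24.424] deg 42.0 rows>= 8.2
turn [ 0.104  -0.6583 -0.3038] shift [-33.883  -4.829 -23.085] deg 42.0 rows>= 8.3
```

carry_out:
  plan: "0 0 0 0 0 0 1;0 0 0 0 0 0 1;0 0 0 0 0 0 1;0 0 0 0 0 -1 1;0 0 0 0 0 -4 1;0 0 0 0 0 -8 1;0 0 0 0 0 -12 1;0 0 0 0 0 -15 1;0.02 -0.13 -0.06 -4 -1 -19 1;0.04 -0.26 -0.12 -8 -2 -24 1;0.06 -0.4 -0.18 -12 -3 -29 1;0.08 -0.53 -0.24 -16 -4 -34 1;0.104 -0.6583 -0.3038 -20 -4.8 -37 1;0.104 -0.6583 -0.3038 -22 -4.8 -38.2 1;0.104 -0.6583 -0.3038 -22 -4.8 -38.2 1;0.104 -0.6583 -0.3038 -22 -4.8 -38.2 1;0.104 -0.6583 -0.3038 -22 -4.8 -38.2 1;0.104 -0.6583 -0.3038 -22 -4.8 -38.2 1"

```text
time: 22.15
tool_pos: [0.4872, -0.3008, 0.3102]
eef_rot: [3.14, 0.0, 1.694]
wrist_force: [-0.4, 0.7, -0.5]
grip_width: 0.0175
```

```bash
python3 -c "
from h import *
g=np.load('grasp.npz')['T'];s=observe();print(s['tool_pos'],s['eef_rot'],s['wrist_force']);M=g[:3,:3]
for z in(.195,.13,.1172): go([g[0,3],g[1,3],z],M,s)
"
```

```text
[ 0.48724951 -0.30075775  0.3102464 ] [3.14041012e+00 2.84009103e-04 1.69405226e+00] [-0.405677    0.65845559 -0.53467034]
turn [-0.0005 -0.0005  0.0001] shift [-0.104 -0.025 11.525] deg 0.0 rows>= 2.3
turn [-0.0005 -0.0005  0.0001] shift [-0.102 -0.033 18.025] deg 0.0 rows>= 3.6
turn [-0.0005 -0.0005  0.0001] shift [-0.102 -0.034 19.305] deg 0.0 rows>= 3.9
```

```bash
python3 - <<'E'
from h import *
f=dict(np.load('w3.npz'));T=f['T'];P=pts(f,T@f['tool_from_camera'])
pl=(abs(P[...,2]-.085)<.006)&(f['depth']>0)
m=~pl;m[:170]=0;m[218:]=0;m[:,:255]=0;m[:,310:]=0
k,L,S,C=cv2.connectedComponentsWithStats(m.astype(np.uint8));print(S,C)
K=f['camera_matrix'];E=T@f['tool_from_camera']
for i in range(1,k):
    if S[i,4]<50: continue
    x,y,w,h=S[i,:4]
    for u,v in((x+w/2-.5,y+h/2-.5),(x-.5,y+h/2),(x+w-.5,y+h/2),(x+w/2,y-.5),(x+w/2,y+h-.5)):
        d=E[:3,:3]@[(u-K[0,2])/K[0,0],-(v-K[1,2])/K[1,1],-1];p=E[:3,3]+d*(.085-E[2,3])/d[2];print(p.round(4),'tool',(T[:3,:3].T@(p-T[:3,3])).round(4))
E
```

```text
[[     0      0    560    420 234601]
 [   269    171      1      1      1]
 [   266    179     28     27    593]
 [   299    181      1      1      1]
 [   309    187      1      1      1]
 [   262    201      1      1      1]
 [   265    205      1      1      1]
 [   294    207      1      1      1]] [[279.4995162  209.54394909]
 [269.         171.        ]
 [279.65598651 192.29005059]
 [299.         181.        ]
 [309.         187.        ]
 [262.         201.        ]
 [265.         205.        ]
 [294.         207.        ]]
[ 0.4861 -0.3007  0.085 ] tool [3.000e-04 1.000e-04 1.703e-01]
[ 0.4748 -0.3026  0.085 ] tool [-1.000e-04 -1.140e-02  1.703e-01]
[ 0.4976 -0.2997  0.085 ] tool [-1.000e-04  1.160e-02  1.703e-01]
[ 0.4851 -0.2895  0.085 ] tool [0.0115 0.0005 0.1703]
[ 0.4879 -0.3121  0.085 ] tool [-0.0112  0.0005  0.1703]
```

carry_out:
  plan: "0 0 0 0 -0.06 4 1;0 0 0 0 -0.06 8 1;0 0 0 0 -0.06 10.5 1;0 0 0 0 -0.06 10.5 1;0 0 0 0 -0.06 12 1;0 0 0 0 -0.06 13.5 1;0 0 0 0 -0.06 15 1;0 0 0 0 -0.06 16.5 1;0 0 0 0 -0.06 17.5 1;0 0 0 0 -0.06 18.2 1;0 0 0 0 -0.06 18.7 1;0 0 0 0 -0.06 19 1;0 0 0 0 -0.06 19 1;0 0 0 0 -0.06 19 1"

```text
time: 23.55
tool_pos: [0.4873, -0.3016, 0.1206]
eef_rot: [3.14, 0.001, 1.694]
wrist_force: [0.8, -0.1, -0.7]
grip_width: 0.0173
```

carry_out:
  plan: "0 0 0 0 0 0.1 1;0 0 0 0 0 0.2 1;0 0 0 0 0 0.2 1;0 0 0 0 0 0.2 1"

```text
time: 23.95
tool_pos: [0.4872, -0.3015, 0.1183]
eef_rot: [3.14, 0.001, 1.694]
wrist_force: [0.3, 0.5, -0.8]
grip_width: 0.0174
```

carry_out:
  plan: "0 0 0 0 0 0.1 1;0 0 0 0 0 0.15 1;0 0 0 0 0 0.15 1;0 0 0 0 0 0.15 1"

```text
time: 24.35
tool_pos: [0.4872, -0.3015, 0.1169]
eef_rot: [3.14, 0.001, 1.694]
wrist_force: [-0.7, -0.0, 3.6]
grip_width: 0.0172
```

Seated (3.6 N upward). I'll open partly, then fully clear, and rise.

carry_out:
  plan: "0 0 0 0 0 0 2.2;0 0 0 0 0 0 3;0 0 0 0 0 0 4;0 0 0 0 0 0 5;0 0 0 0 0 0 5;0 0 0 0 0 0 5;0 0 0 0 0 -1.5 5;0 0 0 0 0 -4 5;0 0 0 0 0 -8 5;0 0 0 0 0 -12 5;0 0 0 0 0 -16 5;0 0 0 0 0 -18 5;0 0 0 0 0 -18 5;0 0 0 0 0 -18 5"

```text
time: 25.75
tool_pos: [0.4868, -0.3014, 0.2967]
eef_rot: [3.14, 0.001, 1.694]
wrist_force: [0.0, -0.8, -0.0]
grip_width: 0.0501
```

```bash
python3 - <<'E'
from h import *
s=observe();print(s['time'],s['tool_pos'],s['grip_width'],s['wrist_force'])
c=read_camera('wrist');b=read_camera('scene')
A=cv2.resize(b['img'][150:310,120:400],(560,320),interpolation=cv2.INTER_CUBIC);save(np.vstack([c['img'][:280],A]),'end.png')
P=pts(c,tool(s)@c['tool_from_camera']);H=cv2.cvtColor(c['img'],cv2.COLOR_RGB2HSV).astype(int)
m=(H[...,0]>4)&(H[...,0]<18)&(H[...,1]>150)&(H[...,2]>70)&(P[...,2]>.08)
k,L,S,C=cv2.connectedComponentsWithStats(m.astype(np.uint8))
for i in range(1,k):
    if S[i,4]>80:
        Q=P[L==i];X=Q[Q[:,2]>Q[:,2].max()-.006];print(C[i].round(),Q[:,2].max(),X.mean(0).round(4),cv2.minAreaRect((X[:,:2]*1000).astype(np.float32)))
E
```

```text
25.75 [ 0.48678491 -0.30135902  0.29673837] 0.0500667899332792 [ 0.00456083 -0.82032198 -0.00648394]
[279. 199.] 0.42852703781219303 [ 0.4774 -0.2314  0.4285] ((477.3677978515625, -231.41177368164062), (0.0, 0.0), 0.0)
```

View pics/end.png

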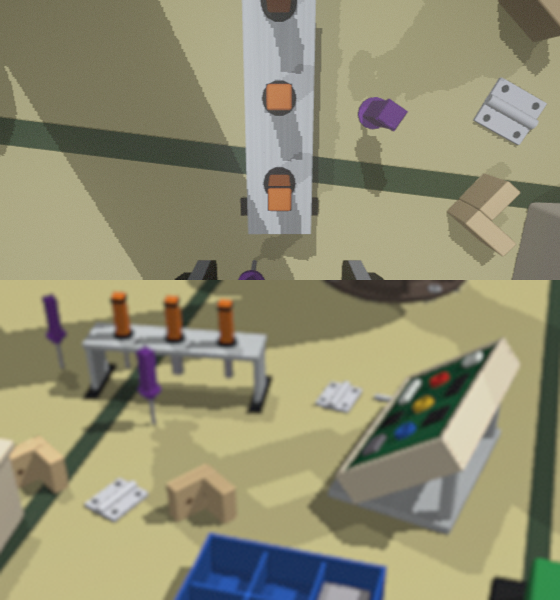

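The tester hangs upright in its own hole at wrist pixel (279,190). In the scene view, all three pens hang alike and nothing else has moved. The gripper is clear, so I'm handing in.

```bash
python3 -c "
from station import *
print(sign_off())"
```

```text
the job is handed in; nothing more can be done
None
```

The job is done and handed in. The slim-tipped tester touched the red, yellow and blue pads in that order and is back upright in its own hole, released. It took about 26 s of the 72 s allowed.

| Pad | Found at depth | Pressed in | Force |
|---|---|---|---|
| Red | about 26.7 mm | about 2.9 mm, then about 5 mm (estimated) | 4.4 N, then about 7 N (estimated) |
| Yellow | about 22 mm | about 3 mm | 4.6 N |
| Blue | about 28.5 mm | about 3 mm | 4.1 N |

Depths are below the mouth, worked out from the spring force. Each pad was held pressed for at least half a second.

- **Red pressed harder than planned:** during the hold I commanded an extra 2.5 mm by mistake. The deepest point was not measured, but by estimate it stayed short of the 8 mm stop.
- **Yellow side load:** pressing showed up to about 2.7 N of sideways force. I re-centred the tip and held it again with almost none.
- **Last checks:** the collar seated on the rack with 3.6 N, and the final wrist and scene pictures show the tester upright with nothing else visibly moved. The final numeric check on the handle position gave no usable reading, because the changed light defeated its colour filter. The end state therefore rests on those pictures.

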